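# Clamp the re-glued cup handle

## Task

The blue cup's handle has just been glued back on. Set the blue cup mouth down over the cork post of the repair stand, fully down and with its handle towards the clamp's rubber pad, and let go of it. Then pump the clamp's orange trigger against the black grip, stroke by stroke, until the pad bears on the handle, squeeze only moderately from there so that the handle is not crushed, and finish while still holding the trigger squeezed so that the pad keeps pressing; leave the white cup and everything else that stands about where it is.

Things in the scene. Friction and masses are not known exactly. Their poses are not given: they have to be found in the camera images.
- blue_cup: loose blue cup, 0.19 kg, mouth down on the tray: 60 mm outside diameter, straight wall 4 mm (bore 52 mm, 72 mm deep), 78 mm high, closed bottom on top. Origin: centre of the rim plane (underside as it stands), z up. Handle: loop of 9 mm bar along the cup's own -y to 59.5 mm from the axis, 14 to 66 mm above the rim. Grip from above across its x axis, beside the handle
- cup_handle (a point): middle of the upright bar of the blue cup's handle, 55 mm from the cup's axis along its own -y and 40 mm above its rim
- white_cup: loose white cup of the same shape and size, also mouth down on the tray; a bystander. The two cups stand 150 mm apart and may be exchanged
- cup_tray: fixed walnut tray 200 x 300 mm, rim 32 mm high, inner floor 8 mm above the worktop, long side along its own y; origin at the centre of its underside
- stand: fixed repair stand: board 112 (x) x 292 (y) x 18 mm; origin on the worktop, z up. Cork post at its +y end; behind it a trigger clamp whose notched bar lies along y, 62 mm up, and pushes a rubber pad along +y to the post. Black fixed grip (y -120 to -102 mm) and orange trigger stand up to 186 mm. A cup on the post with the stand's own yaw has its handle facing the pad
- post_seat (a point): foot of the cork post on its axis, at stand (0, 95, 22) mm, axes as the stand's: the cup's rim rests here on a cork disc. The post is 45 mm in diameter with a domed top 66 mm above this point
- grip_point (a point): fixed point at stand (0, -102, 160) mm, axes as the stand's, at the height of the trigger's finger rest. The grip's rear face is 18 mm behind it (-y); the finger rest's front face is 34 mm before it (+y) at rest, 18 mm when fully squeezed: fingers centred here and closing along y pump the trigger with the arm still. Pinched parts are 16 and 24 mm wide; cheeks below end at 131 mm
- trigger (a joint): trigger angle (rad): 0 at rest (a spring of 3 to 5 N at the finger rest returns it), 0.36 fully squeezed. A pawl on it drives the notched bar forward 10 mm a full stroke (10 mm notches, so the first 4 mm or so are idle) and slips back on release: let the trigger go right back between strokes. F newtons at the finger rest press the pad with about F - 6 N
- plunger (a joint): advance of the clamp's bar and pad (m), 0 to 0.06; starts between 0 and 0.018 and stays where it is pumped to, held by 6 N of friction. With the cup on the post the pad meets the handle at about 0.042 to 0.046
- press_pad: round black rubber pad, 28 mm in diameter, on the front end of the bar; gives up to 8 mm, about 7 N per mm. The glued handle needs 6 N or more and takes 30 N at most; a stroke squeezed right to its stop after the pad has met the handle would press with nearly 50 N
- pad_face (a point): centre of the pad's front face; it moves along the stand's +y
- glue_bottle: loose small white bottle with orange cap, 32 mm in diameter; a bystander
- jar_olives: loose jar with a dark lid, 71 x 71 x 110 mm; a bystander
- bottle_dark_green: loose dark green bottle, 68 x 68 x 221 mm; a bystander

How it is judged:
On the way, in this order (a step that is already met when the one before it is completed fails the run):
1. the blue cup sits mouth down on the post, handle towards the pad, let go of (horizontal distance between blue_cup and post_seat below 0.007 m and z of blue_cup in the frame of post_seat below 0.003 m and angle between blue_cup's own z axis and vertical below 0.1 rad and x of cup_handle in the frame of post_seat between -0.013 and 0.013 m and y of cup_handle in the frame of post_seat below -0.04 m and contact force between each of the arm, the fingers and blue_cup below 0.3 N), for 0.2 s.
2. the trigger has been squeezed and the pad has moved up to the handle (value of joint trigger above 0.05 rad and contact force between press_pad and blue_cup above 1 N), for 0.2 s.
At the end, for the whole second after the job is handed in: Cup mouth down on the post (axis within 7 mm, rim within 5 mm of seat, upright within 0.1 rad), handle bar within 13 mm of the pad's line; pad presses it with 6 to 30 N, fingers keep the trigger squeezed (0.05 rad or more, over 3 N), nothing of the robot touches the cup (horizontal distance between blue_cup and post_seat below 0.007 m and z of blue_cup in the frame of post_seat below 0.005 m and angle between blue_cup's own z axis and vertical below 0.1 rad and x of cup_handle in the frame of post_seat between -0.013 and 0.013 m and y of cup_handle in the frame of post_seat below -0.04 m and contact force between press_pad and blue_cup between 6 and 30 N and value of joint trigger above 0.05 rad and contact force between the fingers and stand above 3 N and contact force between each of the arm, the fingers and blue_cup below 0.3 N and linear speed of blue_cup below 0.02 m/s); the arm keeps its last pose, push and grip.
It fails at once if the pad crushes the glued handle: it presses the cup with more than 40 N (contact force between press_pad and blue_cup above 40 N).
It fails at once if the blue cup is tipped over (angle between blue_cup's own z axis and vertical above 0.7 rad).
It fails at once if the white cup, the jar, the glue bottle or the green bottle is moved more than 3 cm or tipped (distance of any of white_cup, glue_bottle, jar_olives, bottle_dark_green from where it was at the start of the episode above 0.03 m or angle between any of white_cup, glue_bottle, jar_olives, bottle_dark_green's own z axis and vertical above 0.5 rad).
It also fails if it takes over 64 s, if anything falls off the work surface, if the arm or the gripper's body presses on something with over 40 N, if the wrist force passes 120 N, or if a joint passes its speed limit or range.

## Robot

A 6-joint arm with a two-finger parallel gripper is mounted at the origin on a cart in front of the work surface, level with it; the furniture and walls round the work are solid. World frame = base frame: x ahead of the robot, y to its left, z up, the work surface at z = 0. Lengths are in m, angles in rad, forces in N, time in s.
With the tool pointing down it reaches from about 0.225 to 0.875 m from the base axis. Payload 3.4 kg.
Tool frame: the origin (TCP) lies at the very end of the fingers, on their centre line; the grasp point (between the pads) lies behind it (manip.grasp_offset is the z of the grasp point in the tool frame, in m); z points along the fingers, y is the line along which they close (so a half turn about z gives the same grasp; the last joint's range is limited). The gripper opens to 85 mm and grips with 20 to 120 N. Pads are 22 mm wide; open, the fingers measure 114 mm over their backs; the gripper's body (76 mm by 85 mm) begins 54 mm behind the grasp point. The pads swing forward as they close: fully open they stand 13 mm farther back than shut.
Start: joints at [-1.308, 0.276, 1.505, -0, 1.361, -0.121], TCP at [0.215, -0.533, 0.231] pointing down, gripper open.
Joint ranges: [-2.89, 2.89], [-0.75, 2.08], [0.22, 2.7], [-1.18, 4.32], [0.11, 2.71], [-2.7, 2.7]. Speed limits (rad/s): [2.57, 2.57, 3.14, 3.14, 3.14, 3.14].

## Interface

Orientations are given as a unit quaternion [w, x, y, z].
In Python, from rig import manip gives the robot as it stands.
- The arm moves only by the shell command python3 -m pendant 'ROWS' [FORCE]. ROWS is JSON, a list of rows, each an object of numbers: "dx", "dy", "dz": the shift along the tool's x, y, z in m; "rx", "ry", "rz": the turn, a rotation vector about the tool's x, y, z in degrees; "hand": the finger opening in m, from 0 to 0.0854. In form: [{"dx": .., "dy": .., "dz": .., "rx": .., "ry": .., "rz": .., "hand": ..}, ...]. A call has 1 to 12 rows; each row shifts and turns the commanded pose from where the row before left it, along the tool's axes as they then stand; what a row does not reach is not made up. A row lasts 1/12 s, in which the tool goes at most 41.7 mm and 7.16 degrees, less where a joint would pass 70% of its speed; a pose out of reach is approached as far as the arm can. A call is refused whole if a number of a shift passes 0.0417 or a number of a turn 7.16, either way. A call with a gripper value outside its range is refused whole. The fingers move at their own pace and stop on an object; FORCE is the grip in N (left out, the last holds). Time passes only in rows, so rows that do not move let the fingers close. It gives the time, the measured TCP pose, the force, the opening and the grip force at its end, in the units of the state.
- manip.get_state(): the state, without advancing time (a new reading comes with each control period).
- manip.get_image(name): name is "scene" or "top" or "wrist"; returns a dict with "frame" (480x640x3 uint8, red, green, blue), "fx", "fy", "cx", "cy" (pixels), "position" and "attitude" of the camera in the world; the wrist camera has in their place "mount" (4x4, takes a point from camera to tool coordinates, whose origin is the TCP and whose axes are the flange's). Camera axes: x right, y up, looking along -z (the intrinsics and any distortion apply to the point x, -y, -z); pixel columns grow to the right and rows downward; lengths in m; the calibration is good to about 2 mm. A picture is of the moment at which its call begins: read the wrist's pose just before it. There is no depth.
- manip.sign_off(): hands the job in; it is judged then, once.
The state is a dict: "clock": time; "qpos": joint angles; "qd": joint speeds; "effort": joint torques, N m; "position": TCP position; "ee_rot": TCP orientation; "contact_force": force on the tool from outside, world axes, zero at the start; "moment": the same for the moment, N m; "width": finger opening in m; "gripper_force": force on a finger pad.
Only numpy, scipy, OpenCV 4.12 (cv2) and the standard library are available. Lean on these libraries where they do the work, as an engineer would, in place of code of your own. Each camera call takes 0.05 s, during which the arm holds its last target. There are 200 camera calls.

## Working session

There is one attempt and no reset: what is moved stays moved. The work goes in short steps, Python scripts to look and compute and a shell command to move; the robot and the scene stay as the last step left them, time stands still between calls to the robot, and variables do not carry over. Pictures are saved under pics/ and viewed, at most 10 in all, crops included, and the job is handed in when it is done.

```bash
mkdir -p pics
cat > h.py <<'E'
from rig import manip
import numpy as np, cv2, json
from scipy.spatial.transform import Rotation as R
def snap(n,f):
    s=manip.get_state(); d=manip.get_image(n)
    cv2.imwrite(f'pics/{f}.png',d['frame'][:,:,::-1])
    c={k:np.array(v).tolist() for k,v in d.items() if k!='frame'}
    c['tp']=list(s['position']); c['tq']=list(s['ee_rot'])
    json.dump(c,open(f'pics/{f}.json','w')); return d,s
def cam(f):
    c=json.load(open(f'pics/{f}.json'))
    if 'mount' in c:
        T=np.eye(4);T[:3,:3]=R.from_quat(c['tq'],scalar_first=True).as_matrix();T[:3,3]=c['tp']
        T=T@np.array(c['mount']); return c,T[:3,:3],T[:3,3]
    a=np.array(c['attitude']); M=a if a.shape==(3,3) else R.from_quat(a,scalar_first=True).as_matrix()
    return c,M,np.array(c['position'])
def pt(f,u,v,z):
    c,M,p=cam(f); d=M@np.array([(u-c['cx'])/c['fx'],-(v-c['cy'])/c['fy'],-1.]); return p+d*(z-p[2])/d[2]
def px(f,P):
    c,M,p=cam(f); q=M.T@(np.array(P)-p); return (c['cx']-c['fx']*q[0]/q[2], c['cy']+c['fy']*q[1]/q[2])
E
python3 - <<'E'
from h import *
for n in ('top','scene','wrist'):
    d,s=snap(n,n+'0'); print({k:np.round(v,3).tolist() for k,v in d.items() if k!='frame'})
print(s, manip.grasp_offset)
E
```

```text
{'fx': 451.588, 'fy': 451.588, 'cx': 312.094, 'cy': 236.087, 'position': [0.421, 0.015, 1.119], 'attitude': [-0.704, -0.022, 0.042, 0.708]}
{'fx': 468.409, 'fy': 468.409, 'cx': 324.541, 'cy': 231.417, 'position': [0.043, 0.728, 0.895], 'attitude': [-0.274, -0.11, 0.389, 0.873]}
{'fx': 414.836, 'fy': 414.836, 'cx': 317.112, 'cy': 248.321, 'mount': [[-0.0, 0.957, 0.29, 0.073], [1.0, -0.0, 0.001, 0.001], [0.001, 0.29, -0.957, -0.143], [0.0, 0.0, 0.0, 1.0]]}
{'clock': 0.1, 'qpos': array([-1.30804208e+00,  2.76563681e-01,  1.50599595e+00, -4.14493025e-05,
        1.36075147e+00, -1.21017225e-01]), 'qd': array([ 8.48705169e-05, -2.37237836e-03, -2.11896418e-03,  1.04577133e-03,
       -1.05857067e-03, -1.98825816e-04]), 'effort': array([ 9.48613488e-04, -4.17703342e+01, -2.46406174e+01,  1.32985060e-04,
        5.81589702e-03,  2.42591014e-06]), 'position': array([ 0.21513747, -0.53271612,  0.23051225]), 'ee_rot': array([-8.55630372e-04,  9.81645161e-01,  1.90714548e-01, -8.10554018e-05]), 'contact_force': array([0.31795619, 0.75043877, 0.31611653]), 'moment': array([ 0.04617261, -0.02721465, -0.01079988]), 'gripper_force': 0.0, 'width': 0.08504099089364116} -0.0187
```

View pics/top0.png

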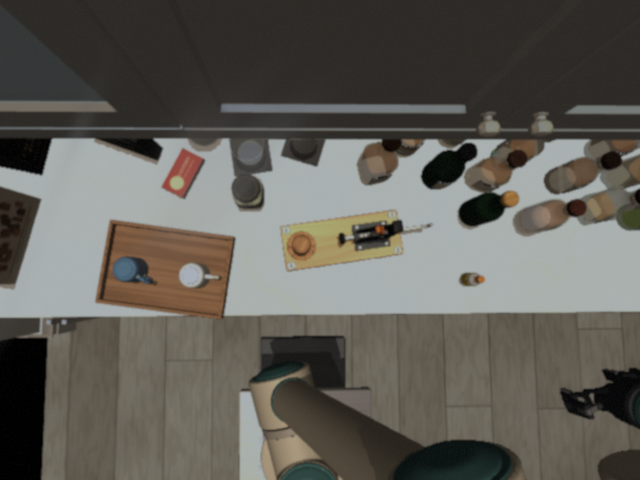

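View pics/scene0.png

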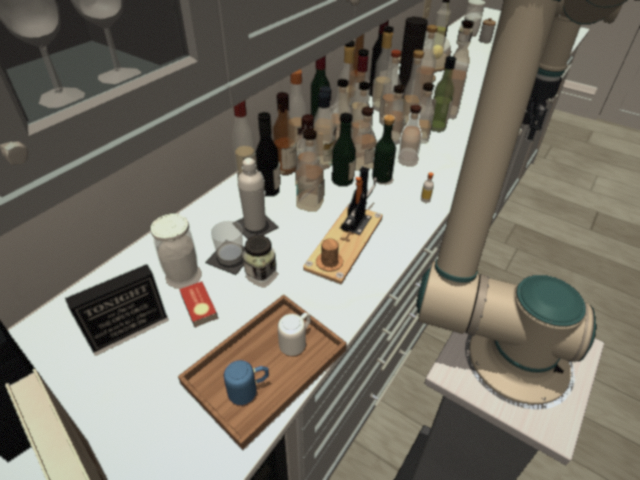

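Run:
```python
from h import *
i=cv2.imread('pics/top0.png')
a=i[202:280,272:442];b=i[240:310,95:265]
o=np.vstack([cv2.resize(x,None,fx=4,fy=4,interpolation=cv2.INTER_CUBIC) for x in (a,b)])
cv2.imwrite('pics/c1.png',o)
c,M,p=cam('top0'); print(M.round(3))
```

```text
[[-0.007  0.996 -0.09 ]
 [-1.    -0.004  0.029]
 [ 0.028  0.091  0.995]]
```

View pics/c1.png

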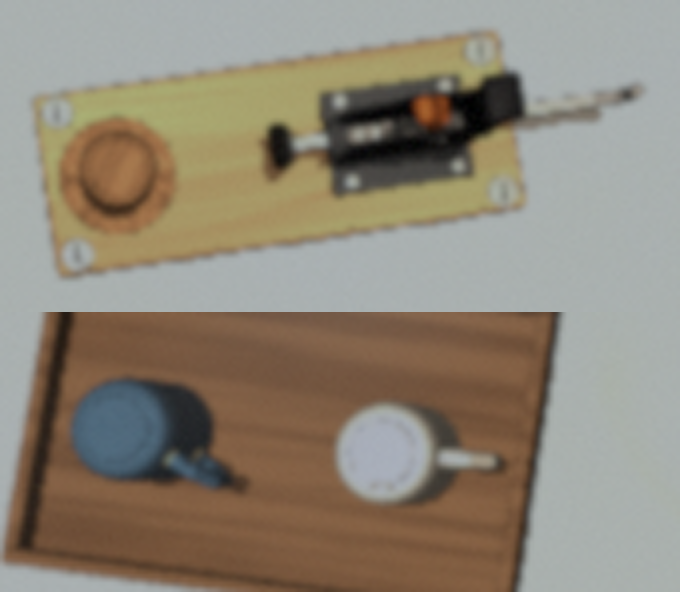

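Run:
```python
from h import *
A=lambda x,y,z:pt('top0',272+x/4,202+y/4,z)
B=lambda x,y,z:pt('top0',95+x/4,240+(y-312)/4,z)
cs=[A(37,97,.018),A(498,30,.018),A(522,206,.018),A(60,275,.018)]
for c in cs: print('corner',c.round(4))
ctr=sum(cs)/4; d=(cs[0]+cs[3]-cs[1]-cs[2])/2; yaw=np.arctan2(-d[0],d[1]); print(ctr.round(4),np.linalg.norm(d),'stand yaw',np.degrees(yaw))
y=np.array([-np.sin(yaw),np.cos(yaw)])
print('post via board',ctr[:2]+.095*y,'disc',A(118,174,.022),'post top',A(120,168,.085),'grip',ctr[:2]-.102*y)
print('grip top meas',A(502,97,.186))
b=B(121,429,.086);w=B(383,452,.086);hh=B(222,480,.07)
print('blue',b,'white',w,np.linalg.norm(b-w),'handle',hh, 'yaw', np.degrees(np.arctan2(hh[0]-b[0],-(hh[1]-b[1]))),np.linalg.norm((hh-b)[:2]))
for n in ('jar',247,192,.11),('glue',472,279,.05): print(n[0],pt('top0',*n[1:]))
```

```text
corner [0.545  0.0585 0.018 ]
corner [ 0.5857 -0.2262  0.018 ]
corner [ 0.4767 -0.2384  0.018 ]
corner [0.4363 0.0447 0.018 ]
[ 0.5109 -0.0904  0.018 ] 0.2868229608712546 stand yaw 8.124533143402475
post via board [0.49747888 0.00368473] disc [0.49724991 0.00922505 0.022     ] post top [0.49628614 0.00840151 0.085     ] grip [ 0.52531993 -0.19133803]
grip top meas [ 0.52513053 -0.19064475  0.186     ]
blue [0.44100819 0.40717505 0.086     ] white [0.42710959 0.26030049 0.086     ] 0.14753069741445327 handle [0.4118624  0.35524871 0.07      ] yaw -29.30510928508292 0.0595467972363818
jar [0.61255089 0.13195209 0.11      ]
glue [ 0.41341948 -0.39599143  0.05      ]
```

```bash
cat >> h.py <<'E'
def go(P,yh=None):
    "tool-axis shift to P and (after it) turn to tool-y heading yh"
    s=manip.get_state(); M=R.from_quat(s['ee_rot'],scalar_first=True).as_matrix()
    print('at',s['position'].round(4),'shift',(M.T@(np.array(P)-s['position'])).round(4),'t',round(s['clock'],2),'w',round(s['width'],4),'F',s['contact_force'].round(1))
    if yh is not None:
        a=np.radians(yh); y=np.array([np.cos(a),np.sin(a),0]); x=np.array([-y[1],y[0],0])*-1
        G=np.column_stack([-x,y,[0,0,-1]])
        if np.linalg.det(G)<0: G[:,0]*=-1
        print('turn',np.degrees(R.from_matrix(M.T@G).as_rotvec()).round(2))
E
python3 -c "
from h import *
go([.497,.006,.25],8)"
```

```text
at [ 0.2152 -0.5328  0.2306] shift [ 0.4631 -0.3941 -0.0187] t 0.15 w 0.0856 F [-0.2 -0.8 -0.1]
turn [-6.000e-02 -6.000e-02 -7.601e+01]
```

```bash
python3 -m pendant '[{"dx":0.0309,"dy":-0.0263,"dz":-0.0025},{"dx":0.0309,"dy":-0.0263,"dz":-0.0025},{"dx":0.0309,"dy":-0.0263,"dz":-0.0025},{"dx":0.0309,"dy":-0.0263,"dz":-0.0025},{"dx":0.0309,"dy":-0.0263,"dz":-0.0025},{"dx":0.0309,"dy":-0.0263,"dz":-0.0025},{"dx":0.0309,"dy":-0.0263,"dz":-0.0025},{"dx":0.0309,"dy":-0.0263},{"dx":0.0309,"dy":-0.0263},{"dx":0.0309,"dy":-0.0263},{"dx":0.0309,"dy":-0.0263}]'
python3 -m pendant '[{"dx":0.0309,"dy":-0.0263},{"dx":0.0309,"dy":-0.0263},{"dx":0.0309,"dy":-0.0263},{"dx":0.0309,"dy":-0.0263},{"rz":-6.9},{"rz":-6.9},{"rz":-6.9},{"rz":-6.9},{"rz":-6.9},{"rz":-6.9}]'
python3 -m pendant '[{"rz":-6.9},{"rz":-6.9},{"rz":-6.9},{"rz":-6.9},{"rz":-6.9},{},{},{}]'
python3 -c "
from h import *
go([.44,.405,.231],-29); snap('wrist','w1')"
```

```text
at [ 0.2152 -0.5328  0.2306] shift [ 0.5596 -0.7854  0.0008] t 0.15 w 0.0856 F [-0.2 -0.8 -0.1]
turn [ -0.08  -0.04 -39.01]invalid input
invalid input
invalid input
```

View pics/w1.png

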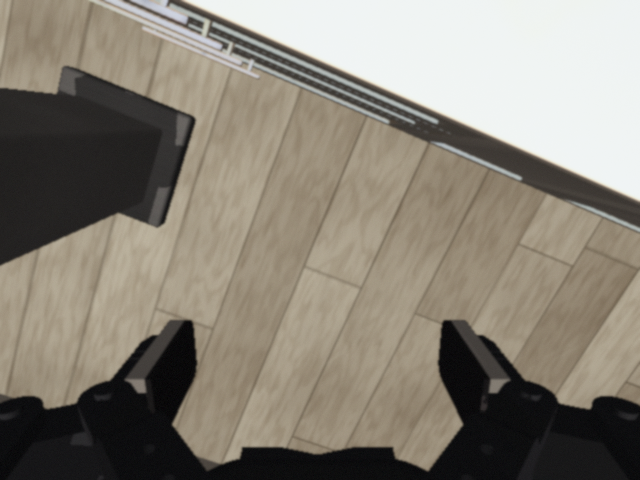

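The picture only shows the floor because all three calls were refused. The rows probably need every key, so I'll test that with one row.

```bash
python3 -m pendant '[{"dx":0.0309,"dy":-0.0263,"dz":-0.002,"rx":0,"ry":0,"rz":0,"hand":0.085}]'
```

```text
clock: 0.28
position: [0.232, -0.5027, 0.2321]
ee_rot: [0.002, 0.982, 0.189, -0.001]
contact_force: [1.3, 0.6, 0.4]
width: 0.0853
gripper_force: 0.0
```

```bash
python3 -m pendant '[{"dx":0.0309,"dy":-0.0263,"dz":-0.002,"rx":0,"ry":0,"rz":0,"hand":0.085},{"dx":0.0309,"dy":-0.0263,"dz":-0.002,"rx":0,"ry":0,"rz":0,"hand":0.085},{"dx":0.0309,"dy":-0.0263,"dz":-0.002,"rx":0,"ry":0,"rz":0,"hand":0.085},{"dx":0.0309,"dy":-0.0263,"dz":-0.002,"rx":0,"ry":0,"rz":0,"hand":0.085},{"dx":0.0309,"dy":-0.0263,"dz":-0.002,"rx":0,"ry":0,"rz":0,"hand":0.085},{"dx":0.0309,"dy":-0.0263,"dz":-0.002,"rx":0,"ry":0,"rz":0,"hand":0.085},{"dx":0.0309,"dy":-0.0263,"dz":-0.002,"rx":0,"ry":0,"rz":0,"hand":0.085},{"dx":0.0309,"dy":-0.0263,"dz":-0.002,"rx":0,"ry":0,"rz":0,"hand":0.085},{"dx":0.0309,"dy":-0.0263,"dz":-0.002,"rx":0,"ry":0,"rz":0,"hand":0.085},{"dx":0.0309,"dy":-0.0263,"dz":-0.002,"rx":0,"ry":0,"rz":0,"hand":0.085}]' && python3 -m pendant '[{"dx":0.0309,"dy":-0.0263,"dz":0,"rx":0,"ry":0,"rz":0,"hand":0.085},{"dx":0.0309,"dy":-0.0263,"dz":0,"rx":0,"ry":0,"rz":0,"hand":0.085},{"dx":0.0309,"dy":-0.0263,"dz":0,"rx":0,"ry":0,"rz":0,"hand":0.085},{"dx":0.0309,"dy":-0.0263,"dz":0,"rx":0,"ry":0,"rz":0,"hand":0.085},{"dx":0,"dy":0,"dz":0,"rx":0,"ry":0,"rz":-6.9,"hand":0.085},{"dx":0,"dy":0,"dz":0,"rx":0,"ry":0,"rz":-6.9,"hand":0.085},{"dx":0,"dy":0,"dz":0,"rx":0,"ry":0,"rz":-6.9,"hand":0.085},{"dx":0,"dy":0,"dz":0,"rx":0,"ry":0,"rz":-6.9,"hand":0.085},{"dx":0,"dy":0,"dz":0,"rx":0,"ry":0,"rz":-6.9,"hand":0.085},{"dx":0,"dy":0,"dz":0,"rx":0,"ry":0,"rz":-6.9,"hand":0.085}]' && python3 -m pendant '[{"dx":0,"dy":0,"dz":0,"rx":0,"ry":0,"rz":-6.9,"hand":0.085},{"dx":0,"dy":0,"dz":0,"rx":0,"ry":0,"rz":-6.9,"hand":0.085},{"dx":0,"dy":0,"dz":0,"rx":0,"ry":0,"rz":-6.9,"hand":0.085},{"dx":0,"dy":0,"dz":0,"rx":0,"ry":0,"rz":-6.9,"hand":0.085},{"dx":0,"dy":0,"dz":0,"rx":0,"ry":0,"rz":-6.9,"hand":0.085},{"dx":0,"dy":0,"dz":0,"rx":0,"ry":0,"rz":0,"hand":0.085},{"dx":0,"dy":0,"dz":0,"rx":0,"ry":0,"rz":0,"hand":0.085},{"dx":0,"dy":0,"dz":0,"rx":0,"ry":0,"rz":0,"hand":0.085}]'
python3 -c "
from h import *
go([.44,.405,.231],-29); snap('wrist','w2')"
```

```text
clock: 1.12
position: [0.4225, -0.1357, 0.2535]
ee_rot: [0.0, 0.982, 0.191, 0.0]
contact_force: [0.6, -0.7, 0.6]
width: 0.0848
gripper_force: 0.0
clock: 1.95
position: [0.4972, 0.0064, 0.2531]
ee_rot: [-0.0, 0.849, 0.528, -0.0]
contact_force: [1.0, -0.5, -0.5]
width: 0.0851
gripper_force: 0.0
clock: 2.62
position: [0.4973, 0.0062, 0.2532]
ee_rot: [-0.0, 0.658, 0.753, -0.0]
contact_force: [1.1, -0.2, 0.4]
width: 0.0848
gripper_force: 0.0
at [0.4973 0.0062 0.2532] shift [ 0.4029 -0.003   0.0222] t 2.62 w 0.0848 F [ 1.1 -0.2  0.4]
turn [-1.000e-02  1.000e-02  3.675e+01]
```

View pics/w2.png

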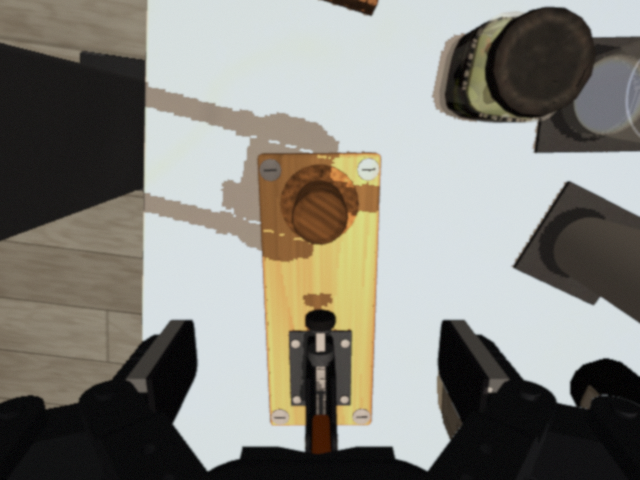

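Run:
```python
from h import *
c=[pt('w2',*p,.018) for p in ((258,154),(382,153),(373,425),(270,426))]
for q in c: print(q.round(4))
ctr=sum(c)/4; d=(c[0]+c[1]-c[2]-c[3])/2; yaw=np.arctan2(-d[0],d[1]); y=np.array([-np.sin(yaw),np.cos(yaw)])
print(ctr.round(4),np.linalg.norm(d),np.linalg.norm(c[0]-c[1]),np.degrees(yaw))
print('post',ctr[:2]+.095*y,'disc',pt('w2',320,202,.022),'top',pt('w2',320,212,.085), 'pad',pt('w2',320,312,.076))
for k in ((0,95,.022),(0,95,.088),(22,95,.07)): pass
i=cv2.imread('pics/w2.png'); a=i[145:335,250:400]
cv2.imwrite('pics/c2.png',cv2.resize(a,None,fx=3.1,fy=3.1,interpolation=cv2.INTER_CUBIC))
```

```text
[0.4381 0.0449 0.018 ]
[0.5474 0.0606 0.018 ]
[ 0.5896 -0.2261  0.018 ]
[ 0.4784 -0.2427  0.018 ]
[ 0.5134 -0.0908  0.018 ] 0.29008085518178456 0.11035025416732158 8.181746149438023
post [0.49987168 0.0032184 ] disc [0.49862073 0.0102782  0.022     ] top [0.49776084 0.01403377 0.085     ] pad [ 0.50980954 -0.07289762  0.076     ]
```

View pics/c2.png

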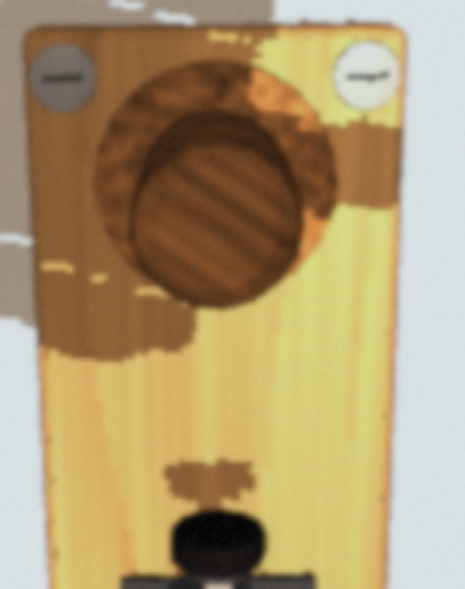

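The stand is clear in this view: cork disc centre at about (319.5, 202), post top at about (320, 217), pad at (320, 318). The board doesn't appear to be centred on its origin, so I'll use the disc as the reference. Next is the blue cup.

```bash
python3 - <<'E'
from h import *
t=np.linspace(0,6.283,90)
for P in ((.498,.010),(.4985,.008),(.4985,.012)):
    for z,r in ((.022,.036),(.078,.0225),(.085,.015)):
        q=np.array([px('w2',(P[0]+r*np.cos(a),P[1]+r*np.sin(a),z)) for a in t]); print(P,z,'u',q[:,0].min().round(1),q[:,0].max().round(1),'v',q[:,1].min().round(1),q[:,1].max().round(1))
print('seen disc u 280 359 v 165; post u 292.6 346.8 vmax 244')
E
python3 -m pendant '[{"dx":0.0403,"dy":0,"dz":0.002,"rx":0,"ry":0,"rz":0,"hand":0.085},{"dx":0.0403,"dy":0,"dz":0.002,"rx":0,"ry":0,"rz":0,"hand":0.085},{"dx":0.0403,"dy":0,"dz":0.002,"rx":0,"ry":0,"rz":0,"hand":0.085},{"dx":0.0403,"dy":0,"dz":0.002,"rx":0,"ry":0,"rz":0,"hand":0.085},{"dx":0.0403,"dy":0,"dz":0.002,"rx":0,"ry":0,"rz":0,"hand":0.085},{"dx":0.0403,"dy":0,"dz":0.002,"rx":0,"ry":0,"rz":0,"hand":0.085},{"dx":0.0403,"dy":0,"dz":0.002,"rx":0,"ry":0,"rz":0,"hand":0.085},{"dx":0.0403,"dy":0,"dz":0.002,"rx":0,"ry":0,"rz":0,"hand":0.085},{"dx":0.0403,"dy":0,"dz":0.002,"rx":0,"ry":0,"rz":0,"hand":0.085},{"dx":0.0403,"dy":-0.003,"dz":0.002,"rx":0,"ry":0,"rz":0,"hand":0.085}]' && python3 -m pendant '[{"dx":0,"dy":0,"dz":0,"rx":0,"ry":0,"rz":6.1,"hand":0.085},{"dx":0,"dy":0,"dz":0,"rx":0,"ry":0,"rz":6.1,"hand":0.085},{"dx":0,"dy":0,"dz":0,"rx":0,"ry":0,"rz":6.1,"hand":0.085},{"dx":0,"dy":0,"dz":0,"rx":0,"ry":0,"rz":6.1,"hand":0.085},{"dx":0,"dy":0,"dz":0,"rx":0,"ry":0,"rz":6.1,"hand":0.085},{"dx":0,"dy":0,"dz":0,"rx":0,"ry":0,"rz":6.2,"hand":0.085},{"dx":0,"dy":0,"dz":0,"rx":0,"ry":0,"rz":0,"hand":0.085},{"dx":0,"dy":0,"dz":0,"rx":0,"ry":0,"rz":0,"hand":0.085}]'
python3 -c "
from h import *
snap('wrist','w3')"
```

```text
(0.498, 0.01) 0.022 u 279.7 358.8 v 162.0 240.3
(0.498, 0.01) 0.078 u 290.8 348.4 v 186.4 242.9
(0.498, 0.01) 0.085 u 300.0 339.2 v 197.7 236.1
(0.4985, 0.008) 0.022 u 280.0 359.0 v 164.3 242.4
(0.4985, 0.008) 0.078 u 291.1 348.6 v 189.1 245.4
(0.4985, 0.008) 0.085 u 300.3 339.4 v 200.4 238.7
(0.4985, 0.012) 0.022 u 280.5 359.7 v 159.8 238.3
(0.4985, 0.012) 0.078 u 291.7 349.4 v 183.9 240.6
(0.4985, 0.012) 0.085 u 301.0 340.2 v 195.2 233.7
seen disc u 280 359 v 165; post u 292.6 346.8 vmax 244
clock: 3.5
position: [0.4389, 0.407, 0.2331]
ee_rot: [0.0, 0.657, 0.754, 0.0]
contact_force: [0.6, 0.3, 0.3]
width: 0.0851
gripper_force: 0.0
clock: 4.17
position: [0.4391, 0.4049, 0.2332]
ee_rot: [0.0, 0.86, 0.51, -0.0]
contact_force: [-0.2, 0.2, -0.4]
width: 0.0847
gripper_force: 0.0
```

View pics/w3.png

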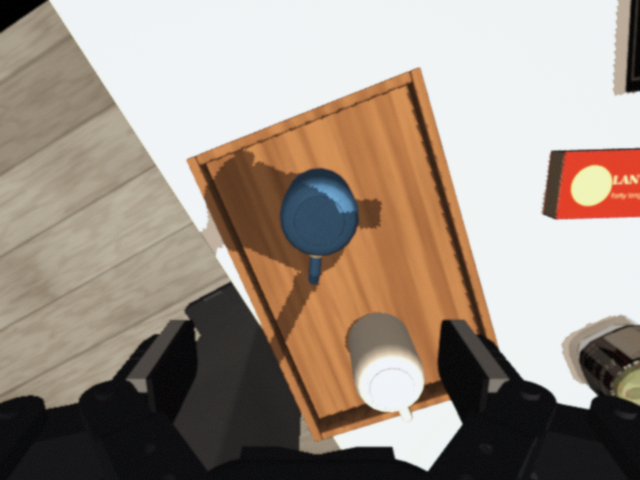

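The blue cup's top is centred near (319, 216) and its handle runs down to (314, 283), so it points along tool -x. The white cup is at (392, 385). I'll refine the blue cup by fitting its silhouette.

Run:
```python
from h import *
from scipy.optimize import minimize
i=cv2.imread('pics/w3.png').astype(int); b,g,r=i[...,0],i[...,1],i[...,2]
m=((b>r+15)&(b>35)).astype(np.uint8)
n,l,st,_=cv2.connectedComponentsWithStats(m[140:300,260:380]); k=1+np.argmax(st[1:,4]); print(st[k])
M=np.zeros((480,640),np.uint8); M[140:300,260:380]=(l==k)*1
t=np.linspace(0,6.283,60); hz=[.012+.0235,.0]
def model(p):
    x,y,w=p; o=np.zeros((480*4,640*4),np.uint8)
    def fill(Q): cv2.fillConvexPoly(o,cv2.convexHull(np.array([[np.array(px('w3',q))*4+2] for q in Q]).round().astype(np.int32)),1)
    fill([(x+.03*np.cos(a),y+.03*np.sin(a),z) for a in t for z in (.008,.086)])
    c,s=np.cos(np.radians(w)),np.sin(np.radians(w))
    fill([(x+c*u-s*v,y+s*u+c*v,z) for u in (-.0045,.0045) for v in (-.028,-.0595) for z in (.065,.074)])
    fill([(x+c*u-s*v,y+s*u+c*v,z) for u in (-.0045,.0045) for v in (-.0505,-.0595) for z in (.022,.074)])
    return o
T=cv2.resize(M,None,fx=4,fy=4,interpolation=cv2.INTER_NEAREST)
f=lambda p:float((model(p)!=T).sum())/16
s=minimize(f,[.44,.405,-29],method='Nelder-Mead',options=dict(initial_simplex=[[.44,.405,-29],[.446,.405,-29],[.44,.411,-29],[.44,.405,-24]],maxiter=80))
print(s.x,s.fun,M.sum())
ang=s.x[2]
go([s.x[0],s.x[1],.045],ang)
```

```text
[  21   30   77   85 5056]
[  0.44330333   0.41279802 -31.51183259] 1357.375 5056
at [0.4391 0.4049 0.2332] shift [ 8.900e-03 -1.000e-04  1.882e-01] t 4.22 w 0.0853 F [ 0.1  0.1 -0.2]
turn [0.   0.01 2.8 ]
```

Run:
```python
from h import *
i=cv2.imread('pics/w3.png'); S=6
o=cv2.resize(i[155:295,260:380],None,fx=4.2,fy=4.2,interpolation=cv2.INTER_CUBIC)
t=np.linspace(0,6.283,90)
P=(.4405,.4085)
for z,c in ((.008,(0,255,0)),(.086,(0,0,255))):
    q=np.array([px('w3',(P[0]+.03*np.cos(a),P[1]+.03*np.sin(a),z)) for a in t]); print(z,q.min(0).round(1),q.max(0).round(1))
    cv2.polylines(o,[((q-[260,155]+.5)*4.2).astype(np.int32)],1,c,1)
cv2.imwrite('pics/c3.png',o)
```

```text
0.008 [283.1 169.2] [350.  235.4]
0.086 [274.4 181.1] [358.2 262.8]
```

View pics/c3.png

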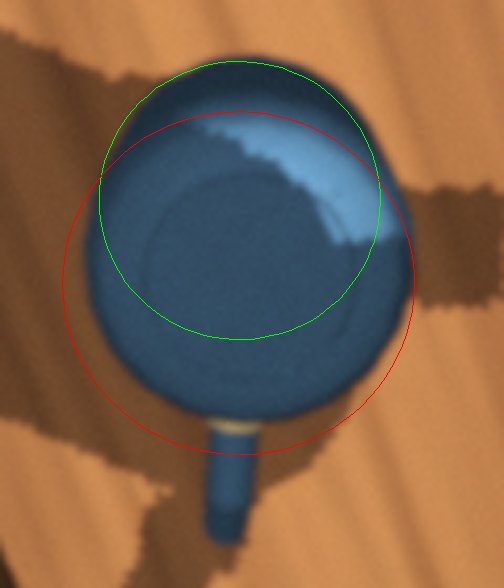

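The silhouette fits a rounded base edge. Its foot ring centre is at (319, 220), with handle bar points at (315.2, 267) and (313.8, 279).

Run:
```python
from h import *
c=pt('w3',319,220,.086); print(c, pt('w3',319,220,.082))
P=np.array([.4429,.4088,0])
for u,v,z in ((315.2,267,.072),(313.8,279,.072)):
    h=pt('w3',u,v,z); d=h-P; print(h,np.linalg.norm(d[:2]),np.degrees(np.arctan2(d[0],-d[1])), -np.degrees(np.arctan2(-(h-c)[0],-(h-c)[1])))
for a in (-29,-31,-33): go([.4429,.4088,.045],a)
```

```text
[0.44329579 0.40958839 0.086     ] [0.44286743 0.40877857 0.082     ]
[0.42133361 0.37542354 0.072     ] 0.03973786030366453 -32.86875366254102 -32.73411378135845
[0.41558436 0.36723409 0.072     ] 0.04973800544360239 -33.31149413927675 -33.19578579026528
at [0.4391 0.4049 0.2332] shift [0.0052 0.0015 0.1882] t 4.22 w 0.0853 F [ 0.1  0.1 -0.2]
turn [0.   0.01 0.29]
at [0.4391 0.4049 0.2332] shift [0.0052 0.0015 0.1882] t 4.22 w 0.0853 F [ 0.1  0.1 -0.2]
turn [0.   0.01 2.29]
at [0.4391 0.4049 0.2332] shift [0.0052 0.0015 0.1882] t 4.22 w 0.0853 F [ 0.1  0.1 -0.2]
turn [0.   0.01 4.29]
```

```bash
python3 -m pendant '[{"dx":0.006,"dy":0.0015,"dz":0.03,"rx":0,"ry":0,"rz":4,"hand":0.085},{"dx":0,"dy":0,"dz":0.04,"rx":0,"ry":0,"rz":0,"hand":0.085},{"dx":0,"dy":0,"dz":0.04,"rx":0,"ry":0,"rz":0,"hand":0.085},{"dx":0,"dy":0,"dz":0.035,"rx":0,"ry":0,"rz":0,"hand":0.085},{"dx":0,"dy":0,"dz":0.03,"rx":0,"ry":0,"rz":0,"hand":0.085},{"dx":0,"dy":0,"dz":0.026,"rx":0,"ry":0,"rz":0,"hand":0.085},{"dx":0,"dy":0,"dz":0,"rx":0,"ry":0,"rz":0,"hand":0.085},{"dx":0,"dy":0,"dz":0,"rx":0,"ry":0,"rz":0,"hand":0.085}]' 30 && python3 -m pendant '[{"dx":0,"dy":0,"dz":0,"rx":0,"ry":0,"rz":0,"hand":0.05},{"dx":0,"dy":0,"dz":0,"rx":0,"ry":0,"rz":0,"hand":0.05},{"dx":0,"dy":0,"dz":0,"rx":0,"ry":0,"rz":0,"hand":0.05},{"dx":0,"dy":0,"dz":0,"rx":0,"ry":0,"rz":0,"hand":0.05},{"dx":0,"dy":0,"dz":0,"rx":0,"ry":0,"rz":0,"hand":0.05},{"dx":0,"dy":0,"dz":0,"rx":0,"ry":0,"rz":0,"hand":0.05},{"dx":0,"dy":0,"dz":0,"rx":0,"ry":0,"rz":0,"hand":0.05},{"dx":0,"dy":0,"dz":0,"rx":0,"ry":0,"rz":0,"hand":0.05}]' 30
```

```text
clock: 4.88
position: [0.4426, 0.4088, 0.0312]
ee_rot: [0.0, 0.878, 0.479, -0.002]
contact_force: [0.6, 0.6, 0.6]
width: 0.0851
gripper_force: 0.0
clock: 5.55
position: [0.445, 0.4106, 0.0347]
ee_rot: [-0.0, 0.878, 0.479, 0.003]
contact_force: [0.8, 0.3, 6.4]
width: 0.0556
gripper_force: 32.1
```

```bash
python3 -m pendant '[{"dx":0,"dy":0,"dz":-0.02,"rx":0,"ry":0,"rz":0,"hand":0.05},{"dx":0,"dy":0,"dz":-0.02,"rx":0,"ry":0,"rz":0,"hand":0.05},{"dx":0,"dy":0,"dz":-0.02,"rx":0,"ry":0,"rz":0,"hand":0.05},{"dx":0,"dy":0,"dz":0,"rx":0,"ry":0,"rz":0,"hand":0.05},{"dx":0,"dy":0,"dz":0,"rx":0,"ry":0,"rz":0,"hand":0.05}]' 30
python3 - <<'E'
from h import *
snap('wrist','w4')
snap('scene','s4')
a=cv2.imread('pics/w4.png'); b=cv2.imread('pics/s4.png')[260:460,150:390]
a=cv2.resize(a[130:480],(448,245)); b=cv2.resize(b,None,fx=1.4,fy=1.4)
o=np.zeros((280,800,3),np.uint8); o[:245,:448]=a; o[:280,450:786]=b
cv2.imwrite('pics/c4.png',o)
E
```

```text
clock: 5.97
position: [0.4438, 0.4099, 0.0935]
ee_rot: [-0.0, 0.878, 0.479, 0.001]
contact_force: [0.3, 0.1, -1.9]
width: 0.0553
gripper_force: 33.7
```

View pics/c4.png

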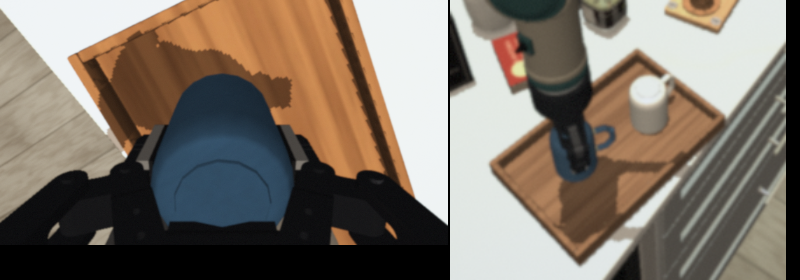

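Run:
```python
from h import *
s=json.load(open('pics/w4.json')); M=R.from_quat(s['tq'],scalar_first=True).as_matrix(); p=np.array(s['tp'])
t=np.linspace(0,6.283,200)
for off in (0,.01,-.01):
  for z,r in ((-.051,.018),(-.039,.030)):
    q=np.array([px('w4',p+M@[off+r*np.cos(a),r*np.sin(a),z]) for a in t]); 
    print(off,z,(((q-[0,130])*.7).min(0)).round(),(((q-[0,130])*.7).max(0)).round())
i=cv2.imread('pics/w4.png')
go([.4983,.0087,.16],8.1)
```

```text
0 -0.051 [173. 155.] [269. 236.]
0 -0.039 [148. 111.] [294. 236.]
0.01 -0.051 [171. 129.] [270. 215.]
0.01 -0.039 [146.  86.] [295. 218.]
-0.01 -0.051 [174. 179.] [268. 256.]
-0.01 -0.039 [150. 134.] [292. 254.]
at [0.4425 0.4088 0.0913] shift [-0.3062  0.2637 -0.0683] t 6.07 w 0.0552 F [-0.1 -0.6 -1.5]
turn [ -0.07   0.09 -40.91]
```

```bash
python3 -m pendant '[{"dx":0,"dy":0,"dz":-0.026,"rx":0,"ry":0,"rz":0,"hand":0.05},{"dx":0,"dy":0,"dz":-0.026,"rx":0,"ry":0,"rz":0,"hand":0.05},{"dx":0,"dy":0,"dz":-0.026,"rx":0,"ry":0,"rz":0,"hand":0.05},{"dx":0,"dy":0,"dz":0,"rx":0,"ry":0,"rz":-6.8,"hand":0.05},{"dx":0,"dy":0,"dz":0,"rx":0,"ry":0,"rz":-6.8,"hand":0.05},{"dx":0,"dy":0,"dz":0,"rx":0,"ry":0,"rz":-6.8,"hand":0.05},{"dx":0,"dy":0,"dz":0,"rx":0,"ry":0,"rz":-6.8,"hand":0.05},{"dx":0,"dy":0,"dz":0,"rx":0,"ry":0,"rz":-6.8,"hand":0.05},{"dx":0,"dy":0,"dz":0,"rx":0,"ry":0,"rz":-6.8,"hand":0.05},{"dx":0,"dy":0,"dz":0,"rx":0,"ry":0,"rz":0,"hand":0.05}]' 35
python3 -c "
from h import *
go([.498,.010,.17],8.1)"
```

```text
clock: 6.9
position: [0.4424, 0.4088, 0.1683]
ee_rot: [-0.0, 0.655, 0.755, -0.002]
contact_force: [0.6, -0.0, -2.6]
width: 0.0553
gripper_force: 39.9
at [0.4424 0.4088 0.1683] shift [-0.4026 -0.0012 -0.001 ] t 6.9 w 0.0553 F [ 0.6 -0.  -2.6]
turn [-0.18  0.1  -0.  ]
```

```bash
python3 -m pendant '[{"dx":-0.03,"dy":0,"dz":0,"rx":0,"ry":0,"rz":0,"hand":0.05},{"dx":-0.039,"dy":0,"dz":0,"rx":0,"ry":0,"rz":0,"hand":0.05},{"dx":-0.039,"dy":0,"dz":0,"rx":0,"ry":0,"rz":0,"hand":0.05},{"dx":-0.039,"dy":0,"dz":0,"rx":0,"ry":0,"rz":0,"hand":0.05},{"dx":-0.039,"dy":0,"dz":0,"rx":0,"ry":0,"rz":0,"hand":0.05},{"dx":-0.039,"dy":0,"dz":0,"rx":0,"ry":0,"rz":0,"hand":0.05},{"dx":-0.039,"dy":0,"dz":0,"rx":0,"ry":0,"rz":0,"hand":0.05},{"dx":-0.039,"dy":0,"dz":0,"rx":0,"ry":0,"rz":0,"hand":0.05},{"dx":-0.039,"dy":0,"dz":0,"rx":0,"ry":0,"rz":0,"hand":0.05},{"dx":-0.039,"dy":0,"dz":0,"rx":0,"ry":0,"rz":0,"hand":0.05},{"dx":-0.0216,"dy":-0.001,"dz":0,"rx":0,"ry":0,"rz":0,"hand":0.05},{"dx":0,"dy":0,"dz":0,"rx":0,"ry":0,"rz":0,"hand":0.05}]' 35
python3 - <<'E'
from h import *
snap('wrist','w5');snap('scene','s5')
go([.498,.010,.0487],8.1)
E
```

```text
clock: 7.9
position: [0.4984, 0.0062, 0.1693]
ee_rot: [0.0, 0.659, 0.752, -0.001]
contact_force: [0.2, -0.3, -1.9]
width: 0.0549
gripper_force: 39.9
at [0.4977 0.0101 0.1693] shift [-0.0003  0.0006  0.1206] t 8.0 w 0.0551 F [-0.7  0.8 -1.7]
turn [-0.11 -0.07 -0.38]
```

```bash
python3 -m pendant '[{"dx":0,"dy":0,"dz":0.025,"rx":0,"ry":0,"rz":0,"hand":0.05},{"dx":0,"dy":0,"dz":0.025,"rx":0,"ry":0,"rz":0,"hand":0.05},{"dx":0,"dy":0,"dz":0.012,"rx":0,"ry":0,"rz":0,"hand":0.05},{"dx":0,"dy":0,"dz":0.012,"rx":0,"ry":0,"rz":0,"hand":0.05},{"dx":0,"dy":0,"dz":0,"rx":0,"ry":0,"rz":0,"hand":0.05},{"dx":0,"dy":0,"dz":0,"rx":0,"ry":0,"rz":0,"hand":0.05}]' 35
python3 - <<'E'
from h import *
go([.498,.010,.0487],8.1)
E
```

```text
clock: 8.5
position: [0.4975, 0.012, 0.0956]
ee_rot: [-0.001, 0.656, 0.755, -0.0]
contact_force: [0.1, -0.3, -0.2]
width: 0.0547
gripper_force: 39.9
at [0.4975 0.012  0.0956] shift [-0.0021  0.0004  0.0469] t 8.5 w 0.0547 F [ 0.1 -0.3 -0.2]
turn [-0.13 -0.06 -0.08]
```

```bash
python3 -m pendant '[{"dx":0.002,"dy":0,"dz":0.004,"rx":0,"ry":0,"rz":0,"hand":0.05},{"dx":0,"dy":0,"dz":0.008,"rx":0,"ry":0,"rz":0,"hand":0.05},{"dx":0,"dy":0,"dz":0.008,"rx":0,"ry":0,"rz":0,"hand":0.05},{"dx":0,"dy":0,"dz":0,"rx":0,"ry":0,"rz":0,"hand":0.05}]' 35
python3 -m pendant '[{"dx":0,"dy":0,"dz":0.008,"rx":0,"ry":0,"rz":0,"hand":0.05},{"dx":0,"dy":0,"dz":0.008,"rx":0,"ry":0,"rz":0,"hand":0.05},{"dx":0,"dy":0,"dz":0,"rx":0,"ry":0,"rz":0,"hand":0.05}]' 35
```

```text
clock: 8.83
position: [0.498, 0.0123, 0.0753]
ee_rot: [0.0, 0.656, 0.755, -0.0]
contact_force: [0.6, -2.7, -3.1]
width: 0.0549
gripper_force: 39.7
clock: 9.08
position: [0.4981, 0.0117, 0.059]
ee_rot: [0.0, 0.656, 0.755, -0.001]
contact_force: [1.5, -5.0, -4.3]
width: 0.0554
gripper_force: 39.6
```

```bash
python3 -m pendant '[{"dx":-0.003,"dy":0,"dz":0.004,"rx":0,"ry":0,"rz":0,"hand":0.05},{"dx":0,"dy":0,"dz":0.003,"rx":0,"ry":0,"rz":0,"hand":0.05},{"dx":0,"dy":0,"dz":0,"rx":0,"ry":0,"rz":0,"hand":0.05}]' 35
python3 -m pendant '[{"dx":0,"dy":0,"dz":0.003,"rx":0,"ry":0,"rz":0,"hand":0.05},{"dx":0,"dy":0,"dz":0.002,"rx":0,"ry":0,"rz":0,"hand":0.05},{"dx":0,"dy":0,"dz":0,"rx":0,"ry":0,"rz":0,"hand":0.05}]' 35
```

```text
clock: 9.33
position: [0.4974, 0.0102, 0.0521]
ee_rot: [-0.001, 0.657, 0.754, -0.0]
contact_force: [-0.7, 1.1, -1.8]
width: 0.055
gripper_force: 39.9
clock: 9.58
position: [0.4983, 0.0099, 0.0488]
ee_rot: [-0.0, 0.656, 0.755, 0.0]
contact_force: [-1.8, 0.6, 4.1]
width: 0.0553
gripper_force: 40.7
```

```bash
python3 -m pendant '[{"dx":0,"dy":0,"dz":0.001,"rx":0,"ry":0,"rz":0,"hand":0.05},{"dx":0,"dy":0,"dz":0,"rx":0,"ry":0,"rz":0,"hand":0.085},{"dx":0,"dy":0,"dz":0,"rx":0,"ry":0,"rz":0,"hand":0.085},{"dx":0,"dy":0,"dz":0,"rx":0,"ry":0,"rz":0,"hand":0.085},{"dx":0,"dy":0,"dz":0,"rx":0,"ry":0,"rz":0,"hand":0.085},{"dx":0,"dy":0,"dz":0,"rx":0,"ry":0,"rz":0,"hand":0.085},{"dx":0,"dy":0,"dz":-0.02,"rx":0,"ry":0,"rz":0,"hand":0.085},{"dx":0,"dy":0,"dz":-0.035,"rx":0,"ry":0,"rz":0,"hand":0.085},{"dx":0,"dy":0,"dz":-0.04,"rx":0,"ry":0,"rz":0,"hand":0.085},{"dx":0,"dy":0,"dz":-0.04,"rx":0,"ry":0,"rz":0,"hand":0.085},{"dx":0,"dy":0,"dz":-0.04,"rx":0,"ry":0,"rz":0,"hand":0.085},{"dx":0,"dy":0,"dz":0,"rx":0,"ry":0,"rz":0,"hand":0.085}]' 35
python3 - <<'E'
from h import *
y=np.array([-np.sin(np.radians(8.1)),np.cos(np.radians(8.1))]); P=np.array([.4982,.0095]); G=P-.197*y; print(G)
go([*G,.23],98.1);go([*G,.23],-81.9)
snap('wrist','w6');snap('top','t6');snap('scene','s6')
a=cv2.imread('pics/w6.png')[120:440,130:510]
b=cv2.resize(cv2.imread('pics/t6.png')[195:285,270:442],None,fx=2.3,fy=2.3,interpolation=cv2.INTER_CUBIC)
c=cv2.resize(cv2.imread('pics/s6.png')[160:290,290:400],None,fx=2.4,fy=2.4,interpolation=cv2.INTER_CUBIC)
o=np.zeros((600,800,3),np.uint8); o[:320,:380]=a;o[:b.shape[0],384:384+b.shape[1]]=b;o[270:270+c.shape[0],384:384+c.shape[1]]=c
cv2.imwrite('pics/c6.png',o)
E
```

```text
clock: 10.58
position: [0.5032, 0.0092, 0.2303]
ee_rot: [0.007, 0.656, 0.755, 0.004]
contact_force: [1.8, 0.7, 0.1]
width: 0.0849
gripper_force: 0.0
[ 0.52595754 -0.18553466]
at [0.5032 0.0092 0.2303] shift [-0.196  -0.0046  0.0011] t 10.58 w 0.0849 F [1.8 0.7 0.1]
turn [  0.51   0.88 -90.1 ]
at [0.5032 0.0092 0.2303] shift [-0.196  -0.0046  0.0011] t 10.58 w 0.0849 F [1.8 0.7 0.1]
turn [ 0.88 -0.51 89.9 ]
```

View pics/c6.png

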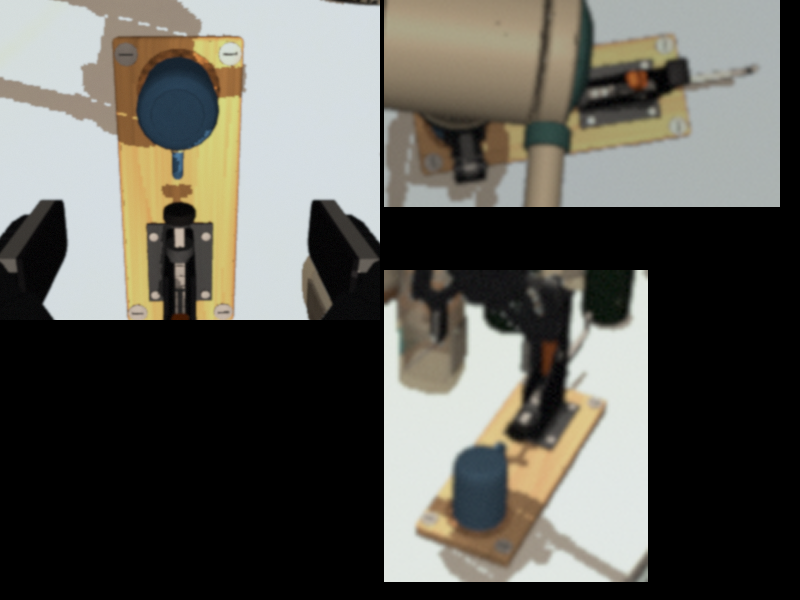

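The cup is fully down on the post with its handle towards the pad. Next I'll go above the trigger.

```bash
python3 -m pendant '[{"dx":-0.039,"dy":-0.001,"dz":0,"rx":0,"ry":0,"rz":0,"hand":0.085},{"dx":-0.039,"dy":-0.001,"dz":0,"rx":0,"ry":0,"rz":0,"hand":0.085},{"dx":-0.039,"dy":-0.001,"dz":0,"rx":0,"ry":0,"rz":0,"hand":0.085},{"dx":-0.039,"dy":-0.001,"dz":0,"rx":0,"ry":0,"rz":0,"hand":0.085},{"dx":-0.039,"dy":0,"dz":0,"rx":0,"ry":0,"rz":6.9,"hand":0.085},{"dx":0,"dy":0,"dz":0,"rx":0,"ry":0,"rz":6.9,"hand":0.085},{"dx":0,"dy":0,"dz":0,"rx":0,"ry":0,"rz":6.9,"hand":0.085},{"dx":0,"dy":0,"dz":0,"rx":0,"ry":0,"rz":6.9,"hand":0.085},{"dx":0,"dy":0,"dz":0,"rx":0,"ry":0,"rz":6.9,"hand":0.085},{"dx":0,"dy":0,"dz":0,"rx":0,"ry":0,"rz":6.9,"hand":0.085},{"dx":0,"dy":0,"dz":0,"rx":0,"ry":0,"rz":6.9,"hand":0.085}]' 20
python3 -m pendant '[{"dx":0,"dy":0,"dz":0,"rx":0,"ry":0,"rz":6.9,"hand":0.085},{"dx":0,"dy":0,"dz":0,"rx":0,"ry":0,"rz":6.9,"hand":0.085},{"dx":0,"dy":0,"dz":0,"rx":0,"ry":0,"rz":6.9,"hand":0.085},{"dx":0,"dy":0,"dz":0,"rx":0,"ry":0,"rz":6.9,"hand":0.085},{"dx":0,"dy":0,"dz":0,"rx":0,"ry":0,"rz":6.9,"hand":0.085},{"dx":0,"dy":0,"dz":0,"rx":0,"ry":0,"rz":6.9,"hand":0.085},{"dx":0,"dy":0,"dz":0,"rx":0,"ry":0,"rz":0,"hand":0.085},{"dx":0,"dy":0,"dz":0,"rx":0,"ry":0,"rz":0,"hand":0.085}]' 20
python3 - <<'E'
from h import *
snap('wrist','w7');snap('top','t7')
go([.5255,-.1845,.138],-81.9)
i=cv2.imread('pics/w7.png').astype(int);b,g,r=i[...,0],i[...,1],i[...,2]
m=((r>90)&(r>1.9*g)&(g>1.3*b)).astype(np.uint8)
n,l,s,c=cv2.connectedComponentsWithStats(m)
for k in range(1,n):
    if s[k,4]>60: print('orange',s[k],c[k].round(), pt('w7',*c[k],.186))
E
```

```text
clock: 11.65
position: [0.5202, -0.1835, 0.2195]
ee_rot: [-0.002, 0.909, 0.417, -0.002]
contact_force: [-0.3, 0.7, 0.4]
width: 0.0846
gripper_force: 0.0
clock: 12.32
position: [0.5206, -0.1836, 0.2203]
ee_rot: [-0.001, 0.997, 0.074, -0.002]
contact_force: [0.6, -0.0, -0.4]
width: 0.0849
gripper_force: 0.0
at [ 0.521  -0.1838  0.2211] shift [0.0045 0.0015 0.0831] t 12.42 w 0.0848 F [ 0.1 -0.1  0.2]
turn [-0.07  0.11  0.32]
orange [272 249  14  27 208] [281. 261.] [ 0.53200683 -0.16639704  0.186     ]
orange [241 260  18  27 415] [250. 273.] [ 0.52391814 -0.15316256  0.186     ]
orange [574 402  16   7  71] [582. 405.] [ 0.47830603 -0.32533134  0.186     ]
```

Run:
```python
from h import *
i=cv2.imread('pics/w7.png').astype(int)
for v in range(190,345,6):
    s=''
    for u in range(205,430,3):
        b,g,r=i[v,u]; s+='o' if r>80 and r>1.8*g else '#' if max(b,g,r)<45 else '+' if max(b,g,r)<90 else 'y' if r>b+40 else '.'
    print(v,s)
q=np.radians(8.1);Y=np.array([-np.sin(q),np.cos(q),0]);X=np.array([np.cos(q),np.sin(q),0])
for ys in (-120,-102,-68,-60):
  for x in (-8,8):
    P=np.array([.5255,-.1845,0])+Y*(ys+102)/1000+X*x/1000
    print(ys,x,[np.round(px('w7',P+[0,0,z]),0) for z in (.160,.186)])
```

```text
190 yyyyyyyyyyyy.++###############+++++++++++++++++yyyyyyyyyyyy................
196 yyyyyyyyyyyy##################################+yyyyyyyyyyyy................
202 yyyyyyy+++#####################################+yyyyyyyyyyy................
208 yyyyyy+#########################################++yyyyyyyyy................
214 ......+#########################################+++.+++++++++++++++++++++++
220 ......###+#+..++#################################+.........................
226 yyyyyy######++##++################################+yyyyyyy.................
232 yyyyyy+###################++++++++++##############yyyyyyyy.................
238 yyyyyyyy+###############++++++++++################yyyyyyyy.................
244 yyyyyyy+############+++++++++++++##################yyyyyyy.................
250 yyyyyyyyyyyyyy+###oo++ooooo++++#####################....yy.................
256 yyyyyyyyyyyyyyyyo++++ooooooo++#######################...yy.................
262 yyyyyyyyyyyyyooooooooo+++ooo+###++yyy+###############...yy.................
268 ............ooooooooooo++ooo.........+###############...
[... 679 characters left out ...]
............................................................
328 ...........................................................................
334 ...........................................................................
340 ...........................................................................
-120 -8 [array([353., 276.]), array([357., 296.])]
-120 8 [array([354., 247.]), array([359., 263.])]
-102 -8 [array([318., 276.]), array([318., 296.])]
-102 8 [array([319., 246.]), array([319., 263.])]
-68 -8 [array([253., 275.]), array([245., 295.])]
-68 8 [array([252., 246.]), array([243., 263.])]
-60 -8 [array([238., 275.]), array([227., 295.])]
-60 8 [array([236., 246.]), array([225., 262.])]
```

```bash
python3 -m pendant '[{"dx":0.0045,"dy":0.0015,"dz":0,"rx":0,"ry":0,"rz":0.3,"hand":0.085},{"dx":0,"dy":0,"dz":0.02,"rx":0,"ry":0,"rz":0,"hand":0.085},{"dx":0,"dy":0,"dz":0.025,"rx":0,"ry":0,"rz":0,"hand":0.085},{"dx":0,"dy":0,"dz":0.025,"rx":0,"ry":0,"rz":0,"hand":0.085},{"dx":0,"dy":0,"dz":0.013,"rx":0,"ry":0,"rz":0,"hand":0.085},{"dx":0,"dy":0,"dz":0,"rx":0,"ry":0,"rz":0,"hand":0.085},{"dx":0,"dy":0,"dz":0,"rx":0,"ry":0,"rz":0,"hand":0.085}]' 20
python3 -m pendant '[{"dx":0,"dy":0,"dz":0,"rx":0,"ry":0,"rz":0,"hand":0.07},{"dx":0,"dy":0,"dz":0,"rx":0,"ry":0,"rz":0,"hand":0.065},{"dx":0,"dy":0,"dz":0,"rx":0,"ry":0,"rz":0,"hand":0.06},{"dx":0,"dy":0,"dz":0,"rx":0,"ry":0,"rz":0,"hand":0.06}]' 20
python3 -m pendant '[{"dx":0,"dy":0,"dz":0,"rx":0,"ry":0,"rz":0,"hand":0.055},{"dx":0,"dy":0,"dz":0,"rx":0,"ry":0,"rz":0,"hand":0.05},{"dx":0,"dy":0,"dz":0,"rx":0,"ry":0,"rz":0,"hand":0.045},{"dx":0,"dy":0,"dz":0,"rx":0,"ry":0,"rz":0,"hand":0.045}]' 20
python3 -m pendant '[{"dx":0,"dy":0,"dz":0,"rx":0,"ry":0,"rz":0,"hand":0.04},{"dx":0,"dy":0,"dz":0,"rx":0,"ry":0,"rz":0,"hand":0.037},{"dx":0,"dy":0,"dz":0,"rx":0,"ry":0,"rz":0,"hand":0.034},{"dx":0,"dy":0,"dz":0,"rx":0,"ry":0,"rz":0,"hand":0.034},{"dx":0,"dy":0,"dz":0,"rx":0,"ry":0,"rz":0,"hand":0.034},{"dx":0,"dy":0,"dz":0,"rx":0,"ry":0,"rz":0,"hand":0.034}]' 20
```

```text
clock: 13.0
position: [0.5262, -0.1848, 0.1388]
ee_rot: [-0.0, 0.998, 0.07, -0.001]
contact_force: [0.1, 0.4, -0.5]
width: 0.0853
gripper_force: 0.0
clock: 13.33
position: [0.5268, -0.1839, 0.1406]
ee_rot: [-0.001, 0.998, 0.069, 0.001]
contact_force: [-0.1, 4.3, 3.6]
width: 0.0599
gripper_force: 2.2
clock: 13.67
position: [0.526, -0.1815, 0.1406]
ee_rot: [-0.003, 0.998, 0.069, 0.0]
contact_force: [-0.9, 9.9, 8.6]
width: 0.0448
gripper_force: 5.1
clock: 14.17
position: [0.5267, -0.186, 0.1415]
ee_rot: [0.001, 0.998, 0.07, 0.001]
contact_force: [-3.3, -0.2, 9.5]
width: 0.0351
gripper_force: 20.5
```

```bash
python3 -m pendant '[{"dx":0,"dy":0,"dz":0,"rx":0,"ry":0,"rz":0,"hand":0.05},{"dx":0,"dy":0,"dz":0,"rx":0,"ry":0,"rz":0,"hand":0.08},{"dx":0,"dy":0,"dz":0,"rx":0,"ry":0,"rz":0,"hand":0.08},{"dx":0,"dy":0,"dz":0,"rx":0,"ry":0,"rz":0,"hand":0.08},{"dx":0,"dy":0,"dz":0,"rx":0,"ry":0,"rz":0,"hand":0.08},{"dx":0,"dy":0,"dz":0,"rx":0,"ry":0,"rz":0,"hand":0.08}]' 20
python3 -m pendant '[{"dx":0,"dy":0,"dz":0,"rx":0,"ry":0,"rz":0,"hand":0.07},{"dx":0,"dy":0,"dz":0,"rx":0,"ry":0,"rz":0,"hand":0.063},{"dx":0,"dy":0,"dz":0,"rx":0,"ry":0,"rz":0,"hand":0.058},{"dx":0,"dy":0,"dz":0,"rx":0,"ry":0,"rz":0,"hand":0.053},{"dx":0,"dy":0,"dz":0,"rx":0,"ry":0,"rz":0,"hand":0.048},{"dx":0,"dy":0,"dz":0,"rx":0,"ry":0,"rz":0,"hand":0.044},{"dx":0,"dy":0,"dz":0,"rx":0,"ry":0,"rz":0,"hand":0.044}]' 20
python3 -m pendant '[{"dx":0,"dy":0,"dz":0,"rx":0,"ry":0,"rz":0,"hand":0.04},{"dx":0,"dy":0,"dz":0,"rx":0,"ry":0,"rz":0,"hand":0.037},{"dx":0,"dy":0,"dz":0,"rx":0,"ry":0,"rz":0,"hand":0.034},{"dx":0,"dy":0,"dz":0,"rx":0,"ry":0,"rz":0,"hand":0.034},{"dx":0,"dy":0,"dz":0,"rx":0,"ry":0,"rz":0,"hand":0.034}]' 20
```

```text
clock: 14.67
position: [0.5262, -0.185, 0.1391]
ee_rot: [0.0, 0.998, 0.07, -0.0]
contact_force: [-0.2, 0.1, 0.3]
width: 0.08
gripper_force: 0.0
clock: 15.25
position: [0.5257, -0.1818, 0.14]
ee_rot: [-0.003, 0.998, 0.069, -0.0]
contact_force: [-1.7, 9.1, 7.6]
width: 0.0445
gripper_force: 5.3
clock: 15.67
position: [0.5263, -0.186, 0.1409]
ee_rot: [0.001, 0.998, 0.07, 0.0]
contact_force: [-2.5, -1.3, 7.7]
width: 0.0356
gripper_force: 20.3
```

```bash
python3 -m pendant '[{"dx":0,"dy":0,"dz":0,"rx":0,"ry":0,"rz":0,"hand":0.05},{"dx":0,"dy":0,"dz":0,"rx":0,"ry":0,"rz":0,"hand":0.08},{"dx":0,"dy":0,"dz":0,"rx":0,"ry":0,"rz":0,"hand":0.08},{"dx":0,"dy":0,"dz":0,"rx":0,"ry":0,"rz":0,"hand":0.08},{"dx":0,"dy":0,"dz":0,"rx":0,"ry":0,"rz":0,"hand":0.08},{"dx":0,"dy":0,"dz":0,"rx":0,"ry":0,"rz":0,"hand":0.08}]' 20
python3 -m pendant '[{"dx":0,"dy":0,"dz":0,"rx":0,"ry":0,"rz":0,"hand":0.07},{"dx":0,"dy":0,"dz":0,"rx":0,"ry":0,"rz":0,"hand":0.063},{"dx":0,"dy":0,"dz":0,"rx":0,"ry":0,"rz":0,"hand":0.058},{"dx":0,"dy":0,"dz":0,"rx":0,"ry":0,"rz":0,"hand":0.053},{"dx":0,"dy":0,"dz":0,"rx":0,"ry":0,"rz":0,"hand":0.048},{"dx":0,"dy":0,"dz":0,"rx":0,"ry":0,"rz":0,"hand":0.044},{"dx":0,"dy":0,"dz":0,"rx":0,"ry":0,"rz":0,"hand":0.044}]' 20
python3 -m pendant '[{"dx":0,"dy":0,"dz":0,"rx":0,"ry":0,"rz":0,"hand":0.04},{"dx":0,"dy":0,"dz":0,"rx":0,"ry":0,"rz":0,"hand":0.037},{"dx":0,"dy":0,"dz":0,"rx":0,"ry":0,"rz":0,"hand":0.034},{"dx":0,"dy":0,"dz":0,"rx":0,"ry":0,"rz":0,"hand":0.034},{"dx":0,"dy":0,"dz":0,"rx":0,"ry":0,"rz":0,"hand":0.034}]' 20
python3 - <<'E'
from h import *
snap('scene','s8'); i=cv2.imread('pics/s8.png').astype(int); j=cv2.imread('pics/s6.png').astype(int)
d=abs(i-j).max(2)[205:250,320:370]
for v in range(200,252,2): print(v,''.join('B' if (b>r+15) else '#' if max(b,g,r)<60 else 'y' if r>b+25 else '.' for b,g,r in i[v,312:385]))
E
```

```text
clock: 16.17
position: [0.5262, -0.1849, 0.1391]
ee_rot: [0.0, 0.998, 0.07, -0.0]
contact_force: [0.1, -0.7, 0.3]
width: 0.0799
gripper_force: 0.0
clock: 16.75
position: [0.5257, -0.1818, 0.14]
ee_rot: [-0.003, 0.998, 0.069, -0.0]
contact_force: [-1.9, 8.5, 7.3]
width: 0.0442
gripper_force: 5.3
clock: 17.17
position: [0.5263, -0.186, 0.1409]
ee_rot: [0.001, 0.998, 0.07, 0.0]
contact_force: [-2.6, -0.5, 8.7]
width: 0.0355
gripper_force: 20.4
200 yyyyyy...yy..............................##yyyyy######...................
202 yyyyyy..yy..............................###yyyy#######...................
204 yyyyyyyyy..............................###yyyy#######....................
206 yyyyyyyy...........................y..#####yy########....................
208 yyyyyyy..........................yyyy################....................
210 yyyyy..........................yyyyyy################yyyyy...............
212 ..............................yyyyyyy###..###########yyyyyyyyyyy.........
214 ............................yyyyyyyy.##....##########yyyyyyyyyyy.........
216 ...........................
[... 672 characters left out ...]
34 ...........BBBBBBBBBBBBBBBBBB###yyyyyyyyyyyyyyyyyyyyyyyyyyyyy............
236 .........BBBBBBBBBBBBBBBBBBBB###yyyyyyyyyyyyyyyyyyyyyyyyyyy..............
238 ........BBBBBBBBBBBBBBBBBBBBB.yyyyyyyyyyyyyyyyyyyyyyyyyyyy...............
240 .......BBBBBBBBBBBBBBBBBBBBBByyyyyyyyyyyyyyyyyyyyyyyyyyyy................
242 .......BBBBBBBBBBBBBBBBBBBBBB.yyyyyyyyyyyyyyyyyyyyyyyyy..................
244 .......BBBBBBBBBBBBBBBBBBBBBB.yyyyyyyyyyyyyyyyyyyyyyyy...................
246 .....y..BBBBBBBBBBBBBBBBBBBB..yyyyyyyyyyyyyyyyyyyyyyy....................
248 ...yyyy.BBBBBBBBBBBBBBBBBBBB..yyyyyyyyyyyyyyyyyyyyyy.....................
250 ..yyyyy.BBBBBBBBBBBBBBBBBBBB.yyyyyyyyyyyyyyyyyyyyyy......................
```

The pad now shows right beside the handle. I'll make the fourth stroke in smaller steps.

```bash
python3 -m pendant '[{"dx":0,"dy":0,"dz":0,"rx":0,"ry":0,"rz":0,"hand":0.05},{"dx":0,"dy":0,"dz":0,"rx":0,"ry":0,"rz":0,"hand":0.08},{"dx":0,"dy":0,"dz":0,"rx":0,"ry":0,"rz":0,"hand":0.08},{"dx":0,"dy":0,"dz":0,"rx":0,"ry":0,"rz":0,"hand":0.08},{"dx":0,"dy":0,"dz":0,"rx":0,"ry":0,"rz":0,"hand":0.08},{"dx":0,"dy":0,"dz":0,"rx":0,"ry":0,"rz":0,"hand":0.08}]' 20
python3 -m pendant '[{"dx":0,"dy":0,"dz":0,"rx":0,"ry":0,"rz":0,"hand":0.07},{"dx":0,"dy":0,"dz":0,"rx":0,"ry":0,"rz":0,"hand":0.063},{"dx":0,"dy":0,"dz":0,"rx":0,"ry":0,"rz":0,"hand":0.058},{"dx":0,"dy":0,"dz":0,"rx":0,"ry":0,"rz":0,"hand":0.055},{"dx":0,"dy":0,"dz":0,"rx":0,"ry":0,"rz":0,"hand":0.052},{"dx":0,"dy":0,"dz":0,"rx":0,"ry":0,"rz":0,"hand":0.052}]' 20
python3 -m pendant '[{"dx":0,"dy":0,"dz":0,"rx":0,"ry":0,"rz":0,"hand":0.05},{"dx":0,"dy":0,"dz":0,"rx":0,"ry":0,"rz":0,"hand":0.048},{"dx":0,"dy":0,"dz":0,"rx":0,"ry":0,"rz":0,"hand":0.046},{"dx":0,"dy":0,"dz":0,"rx":0,"ry":0,"rz":0,"hand":0.044},{"dx":0,"dy":0,"dz":0,"rx":0,"ry":0,"rz":0,"hand":0.044}]' 20
python3 -m pendant '[{"dx":0,"dy":0,"dz":0,"rx":0,"ry":0,"rz":0,"hand":0.042},{"dx":0,"dy":0,"dz":0,"rx":0,"ry":0,"rz":0,"hand":0.04},{"dx":0,"dy":0,"dz":0,"rx":0,"ry":0,"rz":0,"hand":0.04},{"dx":0,"dy":0,"dz":0,"rx":0,"ry":0,"rz":0,"hand":0.04}]' 20
```

```text
clock: 17.72
position: [0.5262, -0.1849, 0.1391]
ee_rot: [0.0, 0.998, 0.07, -0.0]
contact_force: [0.7, -0.6, 0.0]
width: 0.0798
gripper_force: 0.0
clock: 18.22
position: [0.5259, -0.1827, 0.1396]
ee_rot: [-0.002, 0.998, 0.069, -0.0]
contact_force: [0.1, 6.5, 4.9]
width: 0.0523
gripper_force: 3.5
clock: 18.63
position: [0.5256, -0.1815, 0.1402]
ee_rot: [-0.003, 0.998, 0.069, -0.0]
contact_force: [-1.8, 10.1, 9.5]
width: 0.0444
gripper_force: 14.2
clock: 18.97
position: [0.5257, -0.1821, 0.1404]
ee_rot: [-0.002, 0.998, 0.069, -0.0]
contact_force: [-1.9, 7.4, 9.8]
width: 0.0432
gripper_force: 19.0
```

```bash
python3 -m pendant '[{"dx":0,"dy":0,"dz":0,"rx":0,"ry":0,"rz":0,"hand":0.038},{"dx":0,"dy":0,"dz":0,"rx":0,"ry":0,"rz":0,"hand":0.038},{"dx":0,"dy":0,"dz":0,"rx":0,"ry":0,"rz":0,"hand":0.038},{"dx":0,"dy":0,"dz":0,"rx":0,"ry":0,"rz":0,"hand":0.038},{"dx":0,"dy":0,"dz":0,"rx":0,"ry":0,"rz":0,"hand":0.038},{"dx":0,"dy":0,"dz":0,"rx":0,"ry":0,"rz":0,"hand":0.038},{"dx":0,"dy":0,"dz":0,"rx":0,"ry":0,"rz":0,"hand":0.038},{"dx":0,"dy":0,"dz":0,"rx":0,"ry":0,"rz":0,"hand":0.038},{"dx":0,"dy":0,"dz":0,"rx":0,"ry":0,"rz":0,"hand":0.038},{"dx":0,"dy":0,"dz":0,"rx":0,"ry":0,"rz":0,"hand":0.038}]' 20
```

```text
clock: 19.8
position: [0.5258, -0.1821, 0.1403]
ee_rot: [-0.002, 0.998, 0.069, -0.0]
contact_force: [-2.5, 7.1, 9.3]
width: 0.0432
gripper_force: 19.0
```

Run:
```python
from h import *
snap('scene','s9')
for f in ('s6','s8','s9'):
    i=cv2.imread(f'pics/{f}.png').astype(int)[220:300,300:350]; m=(i[...,0]>i[...,2]+15); v,u=np.nonzero(m); print(f,m.sum(),u.mean().round(2),v.mean().round(2),u.min(),u.max(),v.min(),v.max())
```

```text
s6 623 29.56 29.96 20 39 13 47
s8 655 29.6 29.19 19 40 12 47
s9 653 29.58 29.18 19 40 12 47
```

The cup hasn't moved and the squeeze is steady, so I'm handing in.

```bash
python3 -c "
from rig import manip
print(manip.sign_off())"
```

```text
the job is handed in; nothing more can be done
None
```

I handed the job in at about 20 s: the blue cup is on the post with its handle to the pad, and the gripper is still holding the trigger squeezed, with an estimated 13–17 N at the pad; sign-off returned no verdict.

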